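Lock the curing flask with the T-handled key

ROBOT

A 6-joint arm with a two-finger parallel gripper is mounted at the origin on a cart in front of the work surface, level with it; the furniture and walls round the work are solid. World frame = base frame: x ahead of the robot, y to its left, z up, the work surface at z = 0. Lengths are in mm, angles in rad, forces in N, time in s.
With the tool pointing down it reaches from about 275 to 1000 mm from the base axis. Payload 8.4 kg.
Tool frame: the origin (TCP) lies at the very end of the fingers, on their centre line; the grasp point (between the pads) lies 19 mm behind it; z points along the fingers, y is the line along which they close (so a half turn about z gives the same grasp; the last joint's range is limited). The gripper opens to 85 mm and grips with 20 to 120 N. Pads are 22 mm wide; open, the fingers measure 114 mm over their backs; the gripper's body (76 mm by 85 mm) begins 54 mm behind the grasp point. The pads swing forward as they close: fully open they stand 13 mm farther back than shut.
Start: joints at [-1.314, 0.353, 1.633, -0, 1.155, -0.002], TCP at [159.949, -604.189, 231.281] pointing down, gripper open.
Joint ranges: [-2.63, 2.63], [-0.92, 2.1], [0.06, 2.66], [-1.3, 4.44], [0, 2.69], [-3.02, 3.02]. Speed limits (rad/s): [2.22, 2.22, 2.79, 3.14, 3.14, 3.14].

INTERFACE

Orientations are given as [roll, pitch, yaw] about the fixed x, y, z axes, in that order (R = Rz(yaw) Ry(pitch) Rx(roll)).
In Python, from rig import r, vision gives the robot as it stands. The module is installed in compiled form; this text tells all that it offers.
- The arm moves only by the tool play_rows, never from a script. Its argument "steps" is a list of rows, each an object with "delta_pos": the shift along the tool's x, y, z in cm, a list of three; "yaw": the turn about the tool's z in rad; "jaw": the opening in per cent of the stroke, from 0 (shut) to 100 (fully open). A call has exactly 8 rows; each row is the pose to reach, as a shift and turn from the pose commanded when the call began, along the tool's axes at that moment; what a row does not reach only later rows make up. A row lasts 1/10 s, in which the tool goes at most 50 mm and 8.59 degrees, less where a joint would pass 70% of its speed; a pose out of reach is approached as far as the arm can. A call with a gripper value outside its range is refused whole. The fingers move at their own pace and stop on an object; "grip_force" is the grip in N (left out, the last holds). Time passes only in rows, so rows that repeat a pose let the fingers close, or fill a call up. It gives the time, the measured TCP pose, the force, the opening and the grip force at its end, in the units of the state.
- r.sense(): the state, without advancing time (a new reading comes with each control period).
- vision.grab_frame(name): name is "scene" or "top" or "wrist"; returns (picture, depth): 420x560x3 uint8, red, green, blue; 420x560 float32, mm along the optical axis (not along the pixel's ray), 0 where there is no reading.
- vision.calibration(name): a dict with "mtx" (3x3 intrinsics, pixels), "k1" (the pictures are not rectified: a ray, as slopes to the right and down, at radius r is drawn at 1 + k1 r^2 times it, then the intrinsics apply), "extrinsics" (4x4, takes a point from camera to world coordinates). Camera axes: x right, y down, z forward; pixel columns grow to the right and rows downward; lengths in mm; the calibration is good to about 2 mm. A picture is of the moment at which its call begins: read the wrist's pose just before it. calibration takes no time and is no camera call; for the wrist camera it gives the pose at the moment of the call.
- r.sign_off(): hands the job in; it is judged then, once.
Trained networks look in the newest picture that a camera, given by its name, has taken for a name from the list of things; names that differ only in an ending like _2 or _b are one class to them, and where a whole thing is asked for, a point or a joint stands for the part that bears it (a point fixed in the world has none). Each returns a list of dicts, best first, with "conf" (0 to 1); they miss things now and then, are a little off and sometimes report something else, mostly with a low value. They report only what shows in the picture. A call takes as long as a camera call. They do not tell look-alikes from the thing itself.
- vision.cut_out(camera, thing): "region" (420x560 bool, what is visible of it) and "uv" ([column, row] in pixels, amid what is visible of it).
- vision.landmark_of(camera, thing): "uv" ([column, row] in pixels: a listed point, or the origin of a listed thing).
The state is a dict: "clock": time; "qpos": joint angles; "qvel": joint speeds; "joint_efforts": joint torques, N m; "eef_pos": TCP position; "tcp_rot": TCP orientation; "contact_force": force on the tool from outside, world axes, zero at the start; "wrist_torque": the same for the moment, N m; "opening": opening from 0.0 (shut) to 1.0 (fully open); "grasp_force": force on a finger pad.
Only numpy, scipy, OpenCV 4.12 (cv2) and the standard library are available. Lean on these libraries where they do the work, as an engineer would, in place of code of your own. Each camera call takes 0.05 s, during which the arm holds its last target. There are 200 camera calls.

TASK

Take the T-handled key out of the key stand, set its forked foot down over the brass bar at the bottom of the well in the curing flask's lid, and with it turn the bolt clockwise (seen from above) as far as it goes, about a sixth of a turn, so that the flask is locked. Let go and leave the key standing in the well, still fully down on the bolt; do not knock the plaster cast with the white base away from its place.

Things in the scene. Friction and masses are not known exactly. Their poses are not given: they have to be found in the camera images.
- key_handle (a point): T-handled steel key, 121 mm tall, loose (0.14-0.28 kg), upright 42 mm deep in one of two sockets of a grey block 50 mm high (in the other a round-knobbed driver, top at z = 93 mm). Point: centre of crossbar 84x14x16 mm; x along crossbar, z up. Foot 113 mm below, lower 60 mm 28 thick; the last 18 mm fork into 2 prongs, slot 10 mm wide between, parallel to crossbar.
- bolt_top (a point): Top centre of brass bar (24 mm long, 6 wide, round-topped) at the bottom of the round well (35 mm wide, bevelled mouth 23.5 mm above this point) in the lid of the curing flask, a fixed aluminium block 112x96x70 mm. x along the bar, turning with it; z up. Key fully down: fork astride the bar, crossbar parallel to it, crossbar centre 101 mm above this point.
- lock_bolt (a joint): Bolt angle, rad: 0 open, grows clockwise seen from above, hard stop at 1.1 = locked; starts at 0-0.12. Friction 0.12 N m, stays where left. Bar points 0.55 rad anticlockwise of the flask's 112 mm sides at 0, 0.55 clockwise at 1.1 (dark ticks on the lid). The fork has up to 14 degrees play each way on the bar: turn the key that much further.
- cast_white: Bystander: dental cast with white plaster base, 57x67 mm, 40 mm high, loose on the bench between the key stand and the flask. Origin at the centre of its underside, z up.
There are look-alikes about, which are no part of the job. Of the things that look like the part that bears bolt_top, the larger one is meant.

How it is judged (in metres and radians):
On the way:
1. the T-handled key is fully down over the bar of the bolt before the bolt is turned (horizontal distance between key_handle and bolt_top below 0.035 m and z of key_handle in the frame of bolt_top below 0.107 m and angle between key_handle's own z axis and vertical below 0.3 rad and value of joint lock_bolt below 0.5 rad), for 0.1 s.
At the end, for the whole second after the job is handed in: The bolt has turned clockwise to its stop (past 0.88 of 1.1 rad), and the T-handled key is left standing in the well, down over the bar (crossbar less than 107 mm above the bar's top and within 35 mm of it sideways, leaning less than 17 degrees) (value of joint lock_bolt above 0.88 rad and horizontal distance between key_handle and bolt_top below 0.035 m and z of key_handle in the frame of bolt_top below 0.107 m and angle between key_handle's own z axis and vertical below 0.3 rad); the robot touches nothing.
It fails at once if the cast with the white base is pushed more than 30 mm from its place (distance of cast_white from where it was at the start of the episode above 0.03 m).
It also fails if it takes over 54 s, if anything falls off the work surface, if the arm or the gripper's body presses on something with over 40 N, if the wrist force passes 120 N, or if a joint passes its speed limit or range.

## Working session

There is one attempt and no reset: what is moved stays moved. The work goes in short steps, Python scripts to look and compute and a tool call to move; the robot and the scene stay as the last step left them, time stands still between calls to the robot, and variables do not carry over. Pictures are saved under pics/ and viewed, at most 10 in all, crops included, and the job is handed in when it is done.

Besides the shell and the picture viewer there is one more tool, called after "Emit:" in YAML: its name, and indented under it one key for each argument. play_rows: Moves the arm, as the interface text tells. Its arguments: {"type":"object","properties":{"steps":{"type":"array"},"grip_force":{"type":"number"}},"required":["steps"]}

```bash
mkdir -p pics; cat > h.py <<'E'
import numpy as np,cv2
from rig import r,vision
def unproj(cam,uv,depth=None,z=None,cal=None):
    c=cal or vision.calibration(cam);K=np.array(c["mtx"],float);E=np.array(c["extrinsics"],float)
    d=np.array([(uv[0]-K[0,2])/K[0,0],(uv[1]-K[1,2])/K[1,1]]);p=d.copy()
    for _ in range(20):p=d/(1+c["k1"]*(p@p))
    ray=np.array([p[0],p[1],1.])
    if depth is None:
        w=E[:3,:3]@ray;depth=(z-E[2,3])/w[2]
    return E[:3,:3]@(ray*depth)+E[:3,3]
def cloud(cam,depth,mask,cal=None):
    c=cal or vision.calibration(cam);K=np.array(c["mtx"],float);E=np.array(c["extrinsics"],float)
    v,u=np.nonzero(mask&(depth>0));d=np.stack([(u-K[0,2])/K[0,0],(v-K[1,2])/K[1,1]],1);p=d.copy()
    for _ in range(20):p=d/(1+c["k1"]*(p**2).sum(1,keepdims=True))
    P=np.c_[p,np.ones(len(p))]*depth[v,u][:,None]
    return P@E[:3,:3].T+E[:3,3],np.c_[u,v]
def save(n,im):cv2.imwrite('pics/'+n,im[:,:,::-1])
E
python3 - <<'E'
from h import *
s=r.sense();print(s['clock'],s['eef_pos'],s['tcp_rot'])
ims=[]
for cam in('scene','top'):
    im,d=vision.grab_frame(cam);ims.append(im)
    np.savez(cam,im=im,d=d)
    print(cam,vision.calibration(cam)['extrinsics'])
    for t in('key_handle','bolt_top','cast_white'):
        for f in (vision.landmark_of,vision.cut_out):
            for o in f(cam,t):
                u,v=map(int,np.round(o['uv']));
                print(cam,f.__name__,t,round(o['conf'],2),u,v,d[v,u],unproj(cam,o['uv'],d[v,u]).round() if d[v,u]>0 else None, o['region'].sum() if 'region' in o else '')
    save(cam+'.png',im)
print(r.sense()['clock'])
E
```

```text
0.0 [ 159.80423617 -603.7365175   230.5686312 ] [-3.14020380e+00  4.48538962e-06  2.58767885e-01]
scene [[-5.70886574e-01 -3.96187323e-01  7.19113429e-01 -2.36112319e+02]
 [-8.20989333e-01  2.66864890e-01 -5.04737204e-01  5.91129338e+02]
 [ 8.06435573e-03 -8.78532148e-01 -4.77615149e-01  5.63645430e+02]
 [ 0.00000000e+00  0.00000000e+00  0.00000000e+00  1.00000000e+00]]
scene call key_handle 0.79 343 184 1086.6805 [ 480. -122.  121.] 
scene call key_handle 0.66 343 190 1100.0533 [ 483. -125.   99.] 315
scene call cast_white 0.66 290 243 997.96796 [439.  88.  22.] 
scene call cast_white 0.66 289 241 996.61743 [442.  90.  28.] 469
top [[ 1.77041437e-02 -9.95695757e-01  9.09753982e-02  3.77836487e+02]
 [-9.99429256e-01 -2.02416049e-02 -2.70451246e-02  9.77713644e+01]
 [ 2.87702039e-02 -9.04446638e-02 -9.95485830e-01  1.31993040e+03]
 [ 0.00000000e+00  0.00000000e+00  0.00000000e+00  1.00000000e+00]]
top call key_handle 0.68 356 210 1198.3427 [ 484. -132.  132.] 
top call key_handle 0.49 356 212 1202.7101 [ 482. -133.  128.] 236
top call bolt_top 0.67 212 213 1287.6722 [479. 248.  32.] 
top call bolt_top 0.55 213 217 1282.046 [467. 245.  36.] 95
top call cast_white 0.8 275 222 1306.6576 [456.  73.  15.] 
0.7
```

```bash
python3 - <<'E'
from h import *
a=np.load('top.npz')['im'][120:320,100:460]
save('top2.png',cv2.resize(a,(800,444),interpolation=cv2.INTER_CUBIC))
E
```

```text
(no output)
```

View pics/scene.png

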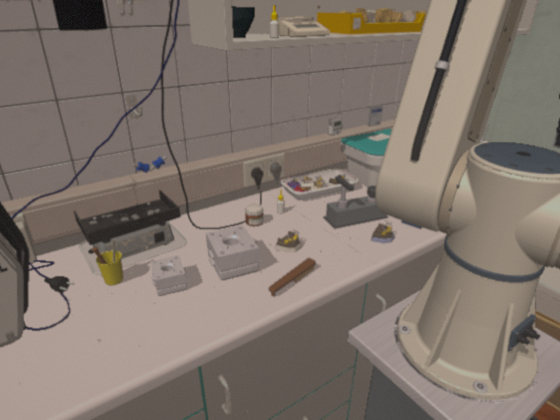

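View pics/top2.png

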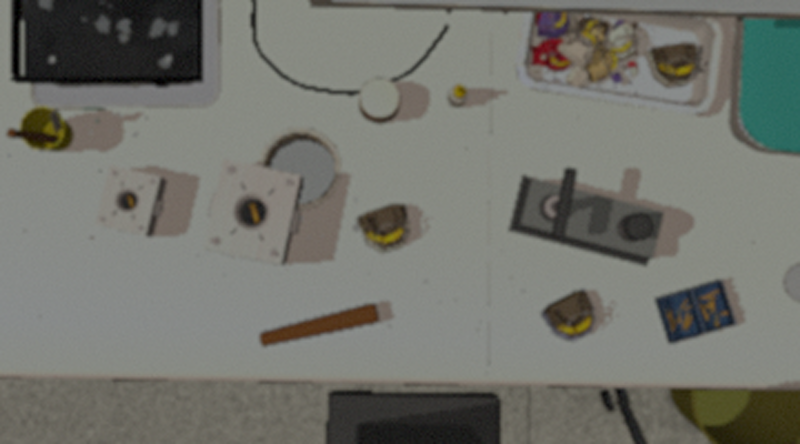

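Scene: the key stand is at about (350,205) and the big flask at (233,250). In the top view the key crossbar is at full-frame (355,212), the big flask's well at (214,215), the white cast at (273,222), and the small look-alike flask at (157,210).

```bash
cat >> h.py <<'E'
from scipy.spatial.transform import Rotation as Ro
def delta(target,yaw=None):
    s=r.sense();R=Ro.from_euler('xyz',s['tcp_rot']).as_matrix()
    d=R.T@(np.array(target)-s['eef_pos'])/10
    print('clock',s['clock'],'pose',np.round(s['eef_pos'],1),np.round(s['tcp_rot'],3),'delta cm',d.round(2),'yaw',None if yaw is None else round(s['tcp_rot'][2]-yaw,3))
E
python3 - <<'E'
from h import *
d=np.load('top.npz')['d']
m=np.zeros(d.shape,bool);m[185:245,330:400]=1
P,uv=cloud('top',d,m);k=(P[:,2]>110)&(P[:,2]<145);Q=P[k]
c,(w,h),a=cv2.minAreaRect(Q[:,:2].astype(np.float32));print('bar',c,w,h,a,Q.mean(0),len(Q))
u,s,vt=np.linalg.svd(Q[:,:2]-Q[:,:2].mean(0),full_matrices=0);print(vt[0],s)
m[:]=0;m[180:250,185:245]=1
P,uv=cloud('top',d,m);k=(P[:,2]>60)&(P[:,2]<80);Q=P[k]
r0=cv2.minAreaRect(Q[:,:2].astype(np.float32));print('flask',r0,Q.mean(0),cv2.boxPoints(r0))
c=vision.calibration('wrist');s=r.sense();R=Ro.from_euler('xyz',s['tcp_rot']).as_matrix();E=np.array(c['extrinsics'])
print(R.T@(E[:3,3]-s['eef_pos']),R.T@E[:3,:3],c['mtx'])
delta([400,-130,260],0.0)
E
```

```text
bar (481.8494567871094, -129.6935272216797) 14.254585266113281 82.85567474365234 79.4610595703125 [ 481.57591137 -128.70042486  128.10169705] 187
[-0.98215412  0.18807788] [326.75283003  57.51353631]
flask ((469.1917419433594, 239.6842803955078), (96.68553924560547, 112.13619232177734), 79.35489654541016) [468.64024462 239.32475542  70.69133195] [[405.15845 202.53065]
 [515.3648  181.8163 ]
 [533.22504 276.8379 ]
 [423.01868 297.55225]]
[  73.77642771   -1.37528016 -143.53394396] [[ 5.71647771e-04 -9.56793285e-01 -2.90768434e-01]
 [ 9.99999829e-01  5.82687844e-04  4.86155133e-05]
 [ 1.22912235e-04 -2.90768412e-01  9.56793455e-01]] [[322.47354099   0.         280.41890503]
 [  0.         322.47354099 206.37582251]
 [  0.           0.           1.        ]]
clock 0.7 pose [ 159.9 -604.2  231.3] [3.142 0.    0.259] delta cm [ 35.34 -39.7   -2.87] yaw 0.259
```

Emit:
play_rows:
  steps:
    - {"delta_pos": [3.6, -3.1, 0.2], "yaw": 0.05, "jaw": 100}
    - {"delta_pos": [7.2, -6.2, 0.5], "yaw": 0.1, "jaw": 100}
    - {"delta_pos": [10.8, -9.4, 0.5], "yaw": 0.15, "jaw": 100}
    - {"delta_pos": [14.4, -12.5, 0.5], "yaw": 0.2, "jaw": 100}
    - {"delta_pos": [18, -15.7, 0.5], "yaw": 0.25, "jaw": 100}
    - {"delta_pos": [21.6, -18.8, 0.5], "yaw": 0.3, "jaw": 100}
    - {"delta_pos": [25.2, -22, 0.5], "yaw": 0.35, "jaw": 100}
    - {"delta_pos": [28.8, -25.1, 0.5], "yaw": 0.4, "jaw": 100}
  grip_force: 90

```text
clock: 1.5
eef_pos: [374.9, -286.2, 226.6]
tcp_rot: [3.141, -0.001, -0.143]
contact_force: [1.1, -0.6, 0.5]
opening: 1.0
grasp_force: 0.0
```

```bash
python3 -c "
from h import *
delta([482,-129,200],-0.189)"
```

```text
clock 1.5 pose [ 374.9 -286.2  226.6] [ 3.141e+00 -1.000e-03 -1.430e-01] delta cm [  8.35 -17.09   2.66] yaw 0.046
```

Emit:
play_rows:
  steps:
    - {"delta_pos": [2.1, -4.3, 0.6], "yaw": 0.046, "jaw": 100}
    - {"delta_pos": [4.2, -8.5, 1.3], "yaw": 0.046, "jaw": 100}
    - {"delta_pos": [6.3, -12.8, 2], "yaw": 0.046, "jaw": 100}
    - {"delta_pos": [8.35, -17.1, 2.6], "yaw": 0.046, "jaw": 100}
    - {"delta_pos": [8.35, -17.1, 2.6], "yaw": 0.046, "jaw": 100}
    - {"delta_pos": [8.35, -17.1, 2.6], "yaw": 0.046, "jaw": 100}
    - {"delta_pos": [8.35, -17.1, 2.6], "yaw": 0.046, "jaw": 100}
    - {"delta_pos": [8.35, -17.1, 2.6], "yaw": 0.046, "jaw": 100}

```text
clock: 2.3
eef_pos: [480.4, -131.4, 200.5]
tcp_rot: [3.141, -0.0, -0.189]
contact_force: [0.4, 0.0, 0.2]
opening: 0.996
grasp_force: 0.0
```

```bash
python3 - <<'E'
from h import *
cal=vision.calibration('wrist');im,d=vision.grab_frame('wrist');save('w1.png',im)
P,uv=cloud('wrist',d,d>0,cal);k=(abs(P[:,2]-128)<10)&(np.hypot(P[:,0]-482,P[:,1]+129)<60);Q=P[k]
print(cv2.minAreaRect(Q[:,:2].astype(np.float32)),Q.mean(0),len(Q))
u,s,vt=np.linalg.svd(Q[:,:2]-Q[:,:2].mean(0),full_matrices=0);print(vt[0],s)
delta([482,-129,102],-0.189)
E
```

```text
((486.3483581542969, -126.95142364501953), (14.032447814941406, 82.83786010742188), 79.3440933227539) [ 489.0045772  -127.7250877   129.20952393] 2255
[-0.98214937  0.18810265] [1125.69489185  189.92352717]
clock 2.35 pose [ 480.4 -131.4  200.5] [ 3.141 -0.    -0.189] delta cm [ 0.11 -0.27  9.85] yaw -0.0
```

View pics/w1.png

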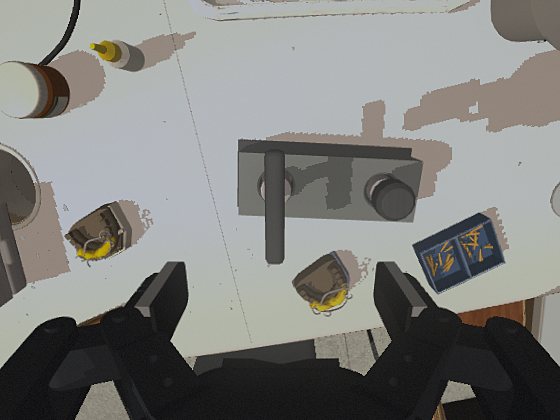

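The wrist view shows the key crossbar at (275,207), the driver knob at (392,195) and clear space for the fingers on both sides. I'll descend and grip.

Emit:
play_rows:
  steps:
    - {"delta_pos": [0.45, -0.5, 2.5], "yaw": 0, "jaw": 100}
    - {"delta_pos": [0.45, -0.5, 5.0], "yaw": 0, "jaw": 100}
    - {"delta_pos": [0.45, -0.5, 7.5], "yaw": 0, "jaw": 100}
    - {"delta_pos": [0.45, -0.5, 9.8], "yaw": 0, "jaw": 100}
    - {"delta_pos": [0.45, -0.5, 9.8], "yaw": 0, "jaw": 60}
    - {"delta_pos": [0.45, -0.5, 9.8], "yaw": 0, "jaw": 0}
    - {"delta_pos": [0.45, -0.5, 9.8], "yaw": 0, "jaw": 0}
    - {"delta_pos": [0.45, -0.5, 9.8], "yaw": 0, "jaw": 0}

```text
clock: 3.15
eef_pos: [487.0, -126.7, 103.6]
tcp_rot: [3.141, -0.002, -0.188]
contact_force: [-0.8, -0.5, -0.5]
opening: 0.332
grasp_force: 0.0
```

Emit:
play_rows:
  steps:
    - {"delta_pos": [0, 0, 0], "yaw": 0, "jaw": 0}
    - {"delta_pos": [0, 0, 0], "yaw": 0, "jaw": 0}
    - {"delta_pos": [0, 0, 0], "yaw": 0, "jaw": 0}
    - {"delta_pos": [0, 0, 0], "yaw": 0, "jaw": 0}
    - {"delta_pos": [0, 0, -0.3], "yaw": 0, "jaw": 0}
    - {"delta_pos": [0, 0, -0.6], "yaw": 0, "jaw": 0}
    - {"delta_pos": [0, 0, -0.9], "yaw": 0, "jaw": 0}
    - {"delta_pos": [0, 0, -1.2], "yaw": 0, "jaw": 0}

```text
clock: 3.95
eef_pos: [486.1, -126.2, 114.5]
tcp_rot: [-3.142, 0.0, -0.187]
contact_force: [-0.4, 0.5, -1.7]
opening: 0.142
grasp_force: 87.9
```

Emit:
play_rows:
  steps:
    - {"delta_pos": [0, 0, -1], "yaw": 0, "jaw": 0}
    - {"delta_pos": [0, 0, -2.5], "yaw": 0, "jaw": 0}
    - {"delta_pos": [0, 0, -4], "yaw": 0, "jaw": 0}
    - {"delta_pos": [0, 0, -6], "yaw": 0, "jaw": 0}
    - {"delta_pos": [0, 0, -8], "yaw": 0, "jaw": 0}
    - {"delta_pos": [0, 0, -10], "yaw": 0, "jaw": 0}
    - {"delta_pos": [0, 0, -12], "yaw": 0, "jaw": 0}
    - {"delta_pos": [0, 0, -12], "yaw": 0, "jaw": 0}

```text
clock: 4.75
eef_pos: [487.8, -126.6, 237.3]
tcp_rot: [3.141, -0.005, -0.187]
contact_force: [1.0, 0.6, -1.8]
opening: 0.144
grasp_force: 88.0
```

```bash
python3 - <<'E'
from h import *
cal=vision.calibration('wrist');im,d=vision.grab_frame('wrist');save('w2.png',im)
for o in vision.landmark_of('wrist','key_handle'): print(o)
s=r.sense();print(s['contact_force'],s['wrist_torque'])
print('top-cam bolt',unproj('top',(212,213),z=46.5))
delta([380,225,235],0.3)
E
```

```text
{'uv': [279.5, 284.7], 'conf': 0.96}
[-0.71580867  0.13727871 -2.19671977] [ 0.03764854 -0.00973639 -0.00607579]
top-cam bolt [476.9533906  246.59728958  46.5       ]
clock 4.85 pose [ 486.2 -126.2  234.4] [ 3.142e+00 -1.000e-03 -1.870e-01] delta cm [-16.97 -32.53  -0.08] yaw -0.487
```

View pics/w2.png

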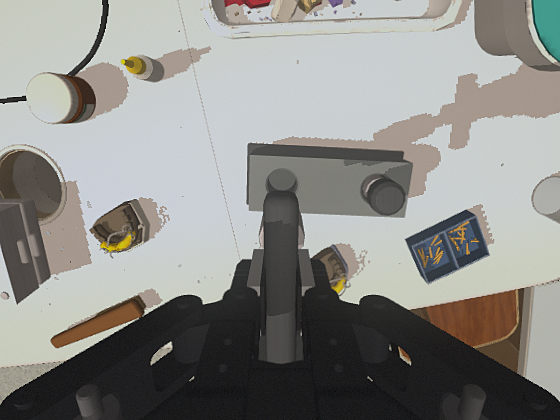

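Key held upright: crossbar at (280,240), empty socket at (283,181). Next I'll look at the flask with the camera above it.

Emit:
play_rows:
  steps:
    - {"delta_pos": [-1, -2.5, 0], "yaw": -0.03, "jaw": 0}
    - {"delta_pos": [-3, -6.5, 0], "yaw": -0.1, "jaw": 0}
    - {"delta_pos": [-5, -11, 0], "yaw": -0.17, "jaw": 0}
    - {"delta_pos": [-7.2, -15.4, 0], "yaw": -0.24, "jaw": 0}
    - {"delta_pos": [-9.3, -19.8, 0], "yaw": -0.31, "jaw": 0}
    - {"delta_pos": [-11.4, -24.2, 0], "yaw": -0.38, "jaw": 0}
    - {"delta_pos": [-13.5, -28.5, 0], "yaw": -0.45, "jaw": 0}
    - {"delta_pos": [-15.2, -31.7, 0], "yaw": -0.49, "jaw": 0}

```text
clock: 5.65
eef_pos: [394.2, 215.5, 233.1]
tcp_rot: [-3.142, 0.002, 0.306]
contact_force: [1.1, 0.0, -1.5]
opening: 0.139
grasp_force: 88.2
```

Emit:
play_rows:
  steps:
    - {"delta_pos": [-0.6, -0.6, 0], "yaw": 0, "jaw": 0}
    - {"delta_pos": [-0.8, -0.8, 0], "yaw": 0, "jaw": 0}
    - {"delta_pos": [-0.8, -0.8, 0], "yaw": 0, "jaw": 0}
    - {"delta_pos": [-0.8, -0.8, 0], "yaw": 0, "jaw": 0}
    - {"delta_pos": [-0.8, -0.8, 0], "yaw": 0, "jaw": 0}
    - {"delta_pos": [-0.8, -0.8, 0], "yaw": 0, "jaw": 0}
    - {"delta_pos": [-0.8, -0.8, 0], "yaw": 0, "jaw": 0}
    - {"delta_pos": [-0.8, -0.8, 0], "yaw": 0, "jaw": 0}

```text
clock: 6.45
eef_pos: [386.0, 218.6, 234.3]
tcp_rot: [-3.142, -0.0, 0.302]
contact_force: [0.3, 0.4, -1.2]
opening: 0.147
grasp_force: 88.4
```

```bash
python3 - <<'E'
from h import *
cal=vision.calibration('wrist');s=r.sense();im,d=vision.grab_frame('wrist');save('w3.png',im);np.savez('w3',im=im,d=d,cal=cal,E=cal['extrinsics'],e=s['eef_pos'],rot=s['tcp_rot'])
for o in vision.landmark_of('wrist','bolt_top'): print(o,unproj('wrist',o['uv'],z=46.5,cal=cal))
for o in vision.landmark_of('wrist','key_handle'):
    p=unproj('wrist',o['uv'],z=s['eef_pos'][2]+19,cal=cal); print(o,Ro.from_euler('xyz',s['tcp_rot']).as_matrix().T@(p-s['eef_pos']))
for o in vision.cut_out('wrist','bolt_top'):
    v,u=np.nonzero(o['region']);print(o['conf'],len(u),u.min(),u.max(),v.min(),v.max())
P,uv=cloud('wrist',d,d>0,cal);k=(abs(P[:,2]-70.5)<4)&(np.hypot(P[:,0]-470,P[:,1]-240)<80);Q=P[k]
rr=cv2.minAreaRect(Q[:,:2].astype(np.float32));print(rr,cv2.boxPoints(rr),Q.mean(0))
print(s['clock'],s['eef_pos'],s['tcp_rot'])
E
```

```text
{'uv': [140.2, 35.6], 'conf': 0.71} [482.43832848 390.08475692  46.5       ]
{'uv': [283.8, 93.6], 'conf': 0.61} [470.9770515  243.05720818  46.5       ]
{'uv': [280.3, 285.1], 'conf': 0.86} [ -0.07892184  -1.38451839 -18.99996936]
0.71 759 270 299 77 108
0.52 192 132 145 26 43
0.43 2536 387 446 126 175
((472.1141662597656, 242.76922607421875), (96.89788055419922, 112.44820404052734), 79.54242706298828) [[408.03012 205.33014]
 [518.61053 184.91995]
 [536.19824 280.2083 ]
 [425.6178  300.6185 ]] [474.3883666  243.15344955  70.87565153]
6.45 [385.99971443 218.55404091 234.31073695] [-3.14156710e+00 -5.95632827e-05  3.02230125e-01]
```

View pics/w3.png

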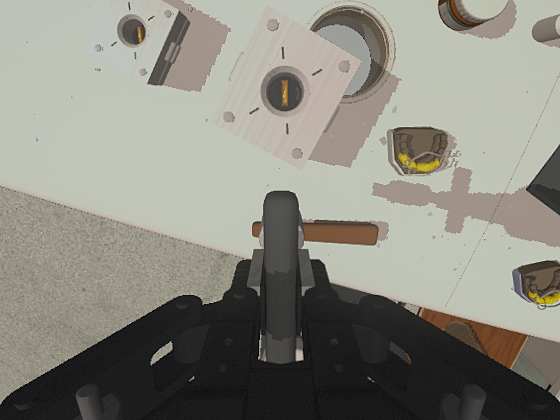

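The wrist view shows the big flask's well at (284,92) with the brass bar nearly vertical, i.e. close to the key's present direction. The small look-alike is at (133,32).

```bash
cat > bar.py <<'E'
from h import *
def bar(im,d,cal,s,uv,zb=46.5,rad=14):
    hsv=cv2.cvtColor(im,cv2.COLOR_RGB2HSV).astype(int)
    m=(hsv[...,1]>110)&(hsv[...,2]>90)&(hsv[...,0]>8)&(hsv[...,0]<32)
    y,x=np.mgrid[:420,:560];m&=np.hypot(x-uv[0],y-uv[1])<rad*1.5
    v,u=np.nonzero(m);W=np.array([unproj('wrist',(a,b),z=zb,cal=cal) for a,b in zip(u,v)])
    c,(w,h),a=cv2.minAreaRect(W[:,:2].astype(np.float32))
    _,sv,vt=np.linalg.svd(W[:,:2]-W[:,:2].mean(0),full_matrices=0);ang=np.arctan(vt[0,1]/vt[0,0])
    R=Ro.from_euler('xyz',s['tcp_rot']).as_matrix()
    print('bar n',len(u),'c',np.round(c,1),'size',round(w,1),round(h,1),'ang',round(ang,3),'tool',(R.T@(np.r_[c,zb]-s['eef_pos'])).round(1))
    return u,v
E
python3 - <<'E'
from bar import *
z=np.load('w3.npz',allow_pickle=True);cal=z['cal'].item();s=dict(eef_pos=z['e'],tcp_rot=z['rot'])
bar(z['im'],z['d'],cal,s,(284,93))
P,uv=cloud('wrist',z['d'],z['d']>0,cal)
k=np.hypot(P[:,0]-472,P[:,1]-242.7)<30;Q=P[k]
print(np.histogram(Q[:,2],bins=range(30,80,3)))
B=Q[(Q[:,2]<62)];print('well pts',B.mean(0),cv2.minEnclosingCircle(B[:,:2].astype(np.float32)))
T=Q[(Q[:,2]>69)]
# well rim centre: fit inner boundary circle of lid top
from scipy.optimize import least_squares
c0=np.array([472,242.7]);an=np.arctan2(*(T[:,:2]-c0).T[::-1]);rr=np.hypot(*(T[:,:2]-c0).T);E=[]
for a in np.linspace(-np.pi,np.pi,36,endpoint=False):
    q=(abs(an-a)<.09)
    if q.any():E.append(T[q][rr[q].argmin(),:2])
E=np.array(E);f=least_squares(lambda p:np.hypot(*(E-p[:2]).T)-p[2],[472,242,19],loss='soft_l1');print(f.x,len(E))
E
```

```text
bar n 153 c [472.1 242.7] size 23.5 4.9 ang 0.303 tool [ 89.3   2.6 187.8]
(array([ 202,  492,  152,   16,   34,  151,   32,   22,   21,   19,   21,
         67,  406, 1827,  126,    0]), array([30, 33, 36, 39, 42, 45, 48, 51, 54, 57, 60, 63, 66, 69, 72, 75, 78]))
well pts [473.52397591 242.8548225   38.21600597] ((472.1383972167969, 242.69650268554688), 17.934789657592773)
[471.95884595 242.625176    19.98994665] 36
```

Emit:
play_rows:
  steps:
    - {"delta_pos": [1.5, 0.1, 0], "yaw": 0, "jaw": 0}
    - {"delta_pos": [4, 0.2, 0], "yaw": 0, "jaw": 0}
    - {"delta_pos": [6.5, 0.3, 0], "yaw": 0, "jaw": 0}
    - {"delta_pos": [8.2, 0.4, 1], "yaw": 0, "jaw": 0}
    - {"delta_pos": [8.95, 0.42, 2.5], "yaw": 0, "jaw": 0}
    - {"delta_pos": [8.95, 0.42, 4], "yaw": 0, "jaw": 0}
    - {"delta_pos": [8.95, 0.42, 5.2], "yaw": 0, "jaw": 0}
    - {"delta_pos": [8.95, 0.42, 5.7], "yaw": 0, "jaw": 0}

```text
clock: 7.45
eef_pos: [471.5, 241.0, 175.4]
tcp_rot: [3.141, 0.003, 0.303]
contact_force: [0.0, -1.1, -2.6]
opening: 0.146
grasp_force: 88.4
```

```bash
python3 - <<'E'
from h import *
for cam in('top','scene'):
    im,d=vision.grab_frame(cam);save(cam+'b.png',cv2.resize(im[120:320,150:350],(560,560)))
    if cam=='top':
        m=np.zeros(d.shape,bool);m[150:280,150:280]=1
s=r.sense();print(s['eef_pos'],s['tcp_rot'],s['contact_force'],s['wrist_torque'])
a=cv2.imread('pics/sceneb.png');b=cv2.imread('pics/topb.png');cv2.imwrite('pics/both.png',cv2.resize(np.hstack([a,b]),(800,400)))
E
```

```text
[471.85319829 241.17397362 176.36072586] [3.14132502e+00 1.77237394e-03 3.02883263e-01] [ 0.12879156 -0.30018823 -0.80060064] [ 0.01240075 -0.00771604 -0.06989065]
```

View pics/both.png

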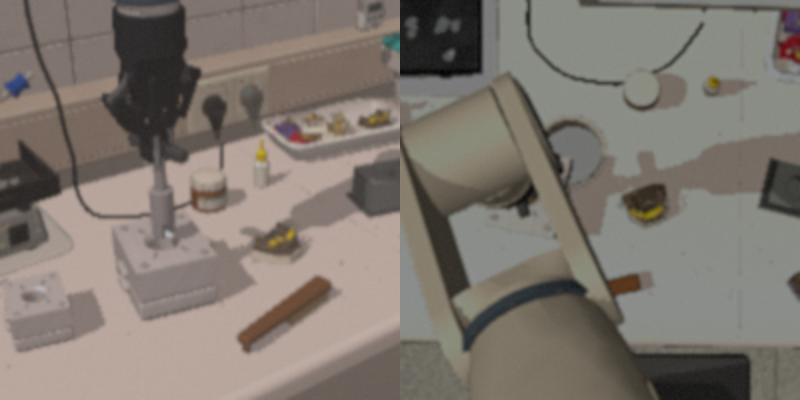

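The scene view shows the key upright with its foot just above the well mouth. I'll lower it gently.

Emit:
play_rows:
  steps:
    - {"delta_pos": [0, 0, 0.3], "yaw": 0, "jaw": 0}
    - {"delta_pos": [0, 0, 0.6], "yaw": 0, "jaw": 0}
    - {"delta_pos": [0, 0, 0.9], "yaw": 0, "jaw": 0}
    - {"delta_pos": [0, 0, 1.2], "yaw": 0, "jaw": 0}
    - {"delta_pos": [0, 0, 1.4], "yaw": 0, "jaw": 0}
    - {"delta_pos": [0, 0, 1.6], "yaw": 0, "jaw": 0}
    - {"delta_pos": [0, 0, 1.8], "yaw": 0, "jaw": 0}
    - {"delta_pos": [0, 0, 1.8], "yaw": 0, "jaw": 0}

```text
clock: 8.35
eef_pos: [472.4, 241.4, 159.0]
tcp_rot: [3.142, 0.0, 0.303]
contact_force: [0.0, -0.4, -1.4]
opening: 0.145
grasp_force: 88.4
```

Emit:
play_rows:
  steps:
    - {"delta_pos": [0, 0, 0.2], "yaw": 0, "jaw": 0}
    - {"delta_pos": [0, 0, 0.4], "yaw": 0, "jaw": 0}
    - {"delta_pos": [0, 0, 0.6], "yaw": 0, "jaw": 0}
    - {"delta_pos": [0, 0, 0.8], "yaw": 0, "jaw": 0}
    - {"delta_pos": [0, 0, 1.0], "yaw": 0, "jaw": 0}
    - {"delta_pos": [0, 0, 1.1], "yaw": 0, "jaw": 0}
    - {"delta_pos": [0, 0, 1.1], "yaw": 0, "jaw": 0}
    - {"delta_pos": [0, 0, 1.1], "yaw": 0, "jaw": 0}

```text
clock: 9.15
eef_pos: [472.5, 241.5, 148.3]
tcp_rot: [-3.142, 0.0, 0.303]
contact_force: [-0.6, 0.6, -1.1]
opening: 0.146
grasp_force: 88.4
```

Emit:
play_rows:
  steps:
    - {"delta_pos": [0, 0, 0.2], "yaw": 0, "jaw": 0}
    - {"delta_pos": [0, 0, 0.4], "yaw": 0, "jaw": 0}
    - {"delta_pos": [0, 0, 0.6], "yaw": 0, "jaw": 0}
    - {"delta_pos": [0, 0, 0.8], "yaw": 0, "jaw": 0}
    - {"delta_pos": [0, 0, 0.9], "yaw": 0, "jaw": 0}
    - {"delta_pos": [0, 0, 1.0], "yaw": 0, "jaw": 0}
    - {"delta_pos": [0, 0, 1.0], "yaw": 0, "jaw": 0}
    - {"delta_pos": [0, 0, 1.0], "yaw": 0, "jaw": 0}

```text
clock: 9.95
eef_pos: [472.5, 241.5, 138.3]
tcp_rot: [-3.142, -0.0, 0.303]
contact_force: [-0.5, -0.7, -1.8]
opening: 0.146
grasp_force: 88.4
```

Emit:
play_rows:
  steps:
    - {"delta_pos": [0, 0, 0.15], "yaw": 0, "jaw": 0}
    - {"delta_pos": [0, 0, 0.3], "yaw": 0, "jaw": 0}
    - {"delta_pos": [0, 0, 0.45], "yaw": 0, "jaw": 0}
    - {"delta_pos": [0, 0, 0.6], "yaw": 0, "jaw": 0}
    - {"delta_pos": [0, 0, 0.7], "yaw": 0, "jaw": 0}
    - {"delta_pos": [0, 0, 0.8], "yaw": 0, "jaw": 0}
    - {"delta_pos": [0, 0, 0.8], "yaw": 0, "jaw": 0}
    - {"delta_pos": [0, 0, 0.8], "yaw": 0, "jaw": 0}

```text
clock: 10.75
eef_pos: [472.6, 241.5, 130.3]
tcp_rot: [-3.142, -0.0, 0.303]
contact_force: [-0.3, 0.8, -1.4]
opening: 0.147
grasp_force: 88.4
```

Emit:
play_rows:
  steps:
    - {"delta_pos": [0, 0, 0.05], "yaw": 0, "jaw": 0}
    - {"delta_pos": [0, 0, 0.1], "yaw": 0, "jaw": 0}
    - {"delta_pos": [0, 0, 0.13], "yaw": 0, "jaw": 0}
    - {"delta_pos": [0, 0, 0.16], "yaw": 0, "jaw": 0}
    - {"delta_pos": [0, 0, 0.18], "yaw": 0, "jaw": 0}
    - {"delta_pos": [0, 0, 0.2], "yaw": 0, "jaw": 0}
    - {"delta_pos": [0, 0, 0.2], "yaw": 0, "jaw": 0}
    - {"delta_pos": [0, 0, 0.2], "yaw": 0, "jaw": 0}

```text
clock: 11.55
eef_pos: [473.3, 241.8, 129.8]
tcp_rot: [-3.141, -0.002, 0.303]
contact_force: [-2.1, -2.4, 13.7]
opening: 0.147
grasp_force: 90.7
```

```bash
python3 -c "
from h import *
s=r.sense();print(np.round(s['qpos'],3),s['tcp_rot'],s['contact_force'],s['wrist_torque'])"
```

```text
[ 0.47   0.333  1.924 -0.     0.883  1.738] [-3.14142862e+00 -1.87079188e-03  3.02874790e-01] [-2.13879849 -2.44791953 13.71787608] [-0.43290446  0.63287769  0.0579798 ]
```

Emit:
play_rows:
  steps:
    - {"delta_pos": [0, 0, -0.07], "yaw": 0.06, "jaw": 0}
    - {"delta_pos": [0, 0, -0.07], "yaw": 0.14, "jaw": 0}
    - {"delta_pos": [0, 0, -0.07], "yaw": 0.22, "jaw": 0}
    - {"delta_pos": [0, 0, -0.07], "yaw": 0.3, "jaw": 0}
    - {"delta_pos": [0, 0, -0.07], "yaw": 0.38, "jaw": 0}
    - {"delta_pos": [0, 0, -0.07], "yaw": 0.46, "jaw": 0}
    - {"delta_pos": [0, 0, -0.07], "yaw": 0.53, "jaw": 0}
    - {"delta_pos": [0, 0, -0.07], "yaw": 0.6, "jaw": 0}

```text
clock: 12.35
eef_pos: [473.0, 241.9, 129.9]
tcp_rot: [-3.14, -0.001, -0.3]
contact_force: [-2.8, 0.9, 6.1]
opening: 0.143
grasp_force: 89.6
```

```bash
python3 -c "
from h import *
s=r.sense();print(np.round(s['qpos'],3),s['eef_pos'],s['tcp_rot'],s['contact_force'],s['wrist_torque'])"
```

```text
[0.47  0.332 1.924 0.    0.883 2.34 ] [473.01981302 241.89086759 129.87949549] [-3.14042407e+00 -8.63329056e-04 -2.99919367e-01] [-2.82415493  0.9427376   6.11087508] [0.10916346 0.40637427 0.16220535]
```

Emit:
play_rows:
  steps:
    - {"delta_pos": [0, 0, 0], "yaw": 0.08, "jaw": 0}
    - {"delta_pos": [0, 0, 0], "yaw": 0.16, "jaw": 0}
    - {"delta_pos": [0, 0, 0], "yaw": 0.24, "jaw": 0}
    - {"delta_pos": [0, 0, 0], "yaw": 0.32, "jaw": 0}
    - {"delta_pos": [0, 0, 0], "yaw": 0.4, "jaw": 0}
    - {"delta_pos": [0, 0, 0], "yaw": 0.48, "jaw": 0}
    - {"delta_pos": [0, 0, 0], "yaw": 0.56, "jaw": 0}
    - {"delta_pos": [0, 0, 0], "yaw": 0.6, "jaw": 0}

```text
clock: 13.15
eef_pos: [473.1, 241.9, 129.9]
tcp_rot: [-3.14, -0.0, -0.9]
contact_force: [-0.4, 0.7, 6.1]
opening: 0.147
grasp_force: 89.6
```

```bash
python3 -c "
from h import *
s=r.sense();print(np.round(s['qpos'],3),s['eef_pos'],s['tcp_rot'],s['contact_force'],s['wrist_torque'])"
```

```text
[0.47  0.333 1.924 0.    0.883 2.94 ] [473.13103176 241.91866988 129.86215422] [-3.13994341e+00 -1.71095377e-04 -9.00004470e-01] [-0.4265486   0.68375691  6.07944634] [0.07207241 0.22408376 0.11538728]
```

Emit:
play_rows:
  steps:
    - {"delta_pos": [0, 0, 0], "yaw": 0.02, "jaw": 0}
    - {"delta_pos": [0, 0, 0], "yaw": 0.04, "jaw": 0}
    - {"delta_pos": [0, 0, 0], "yaw": 0.05, "jaw": 0}
    - {"delta_pos": [0, 0, 0], "yaw": 0.05, "jaw": 0}
    - {"delta_pos": [0, 0, 0], "yaw": 0.05, "jaw": 0}
    - {"delta_pos": [0, 0, 0], "yaw": 0.05, "jaw": 40}
    - {"delta_pos": [0, 0, 0], "yaw": 0.05, "jaw": 80}
    - {"delta_pos": [0, 0, 0], "yaw": 0.05, "jaw": 80}

```text
clock: 13.95
eef_pos: [472.5, 241.4, 128.9]
tcp_rot: [3.142, -0.0, -0.947]
contact_force: [0.1, -0.2, -0.3]
opening: 0.65
grasp_force: 0.0
```

Emit:
play_rows:
  steps:
    - {"delta_pos": [0, 0, 0], "yaw": 0, "jaw": 80}
    - {"delta_pos": [0, 0, 0], "yaw": 0, "jaw": 80}
    - {"delta_pos": [0, 0, -1], "yaw": 0, "jaw": 80}
    - {"delta_pos": [0, 0, -2.5], "yaw": 0, "jaw": 80}
    - {"delta_pos": [0, 0, -4.5], "yaw": 0, "jaw": 80}
    - {"delta_pos": [0, 0, -6.5], "yaw": 0, "jaw": 80}
    - {"delta_pos": [0, 0, -8.5], "yaw": 0, "jaw": 80}
    - {"delta_pos": [-1, 0, -10], "yaw": 0, "jaw": 80}

```text
clock: 14.75
eef_pos: [467.4, 249.3, 231.1]
tcp_rot: [-3.14, -0.001, -0.948]
contact_force: [0.3, 0.6, -0.2]
opening: 0.8
grasp_force: 0.0
```

Emit:
play_rows:
  steps:
    - {"delta_pos": [-2, 0, 0], "yaw": -0.05, "jaw": 80}
    - {"delta_pos": [-4, 0, 0], "yaw": -0.1, "jaw": 80}
    - {"delta_pos": [-5, 0, 0], "yaw": -0.1, "jaw": 80}
    - {"delta_pos": [-5, 0, 0], "yaw": -0.1, "jaw": 80}
    - {"delta_pos": [-5, 0, 0], "yaw": -0.1, "jaw": 80}
    - {"delta_pos": [-5, 0, 0], "yaw": -0.1, "jaw": 80}
    - {"delta_pos": [-5, 0, 0], "yaw": -0.1, "jaw": 80}
    - {"delta_pos": [-5, 0, 0], "yaw": -0.1, "jaw": 80}

```text
clock: 15.55
eef_pos: [437.8, 289.8, 228.9]
tcp_rot: [3.141, -0.0, -0.848]
contact_force: [-0.7, 0.7, -0.2]
opening: 0.798
grasp_force: 0.0
```

```bash
python3 - <<'E'
from h import *
cal=vision.calibration('wrist');s=r.sense();im,d=vision.grab_frame('wrist');save('w5.png',im)
P,uv=cloud('wrist',d,d>0,cal);k=(abs(P[:,2]-153)<14)&(np.hypot(P[:,0]-472,P[:,1]-242)<60);Q=P[k]
print(cv2.minAreaRect(Q[:,:2].astype(np.float32)),np.percentile(Q[:,2],[5,50,95]),len(Q))
q=Q[Q[:,2]>np.median(Q[:,2])-5];u,sv,vt=np.linalg.svd(q-q.mean(0),full_matrices=0);print('axis',vt[0],'ang',np.arctan(vt[0,1]/vt[0,0]),'n',vt[2])
print(s['clock'],s['eef_pos'],s['contact_force'],s['qpos'])
E
```

```text
((471.53631591796875, 243.11422729492188), (14.103777885437012, 83.433837890625), 38.0194206237793) [153.27306788 155.96012865 157.29615027] 2632
axis [-0.61581196  0.78789235  0.00112562] ang -0.9073797296959879 n [0.00828948 0.00505043 0.99995289]
15.55 [437.76356022 289.77806605 228.91673269] [-0.69900177  0.65715596 -0.24783804] [ 5.81903119e-01  2.00109634e-01  1.84825830e+00 -5.08585192e-05
  1.09336983e+00  3.00081054e+00]
```

View pics/w5.png

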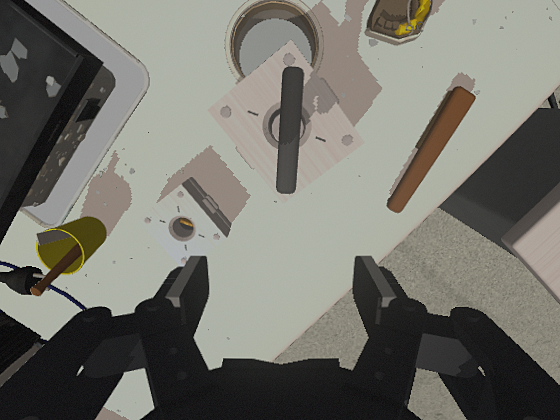

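The key stands upright at (289,130), with its crossbar centre about 101.5 mm above the bar, which means it is fully down. The crossbar is at -0.91 rad, so even with full play the bolt is at about 1.03 rad or more. The cast lies at (400,15), far from anything I touched.

```bash
python3 -c "
from h import *
print(r.sign_off())"
```

```text
the job is handed in; nothing more can be done
None
```

I handed the job in with the key standing upright and fully down on the bolt; by my estimate the bolt is at about 1.03 rad or more (0.88 needed, stop at 1.1), but I felt no clear hard stop, and the cast was not touched.

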